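# Set out the service kit in the tray

### The arm

A 6-joint arm with a two-finger parallel gripper is mounted at the origin on a cart in front of the work surface, level with it; the furniture and walls round the work are solid. World frame = base frame: x ahead of the robot, y to its left, z up, the work surface at z = 0. Lengths are in m, angles in rad, forces in N, time in s.
With the tool pointing down it reaches from about 0.35 to 0.975 m from the base axis. Payload 4.9 kg.
Tool frame: the origin (TCP) lies at the very end of the fingers, on their centre line; the grasp point (between the pads) lies ctrl.grip_point_offset behind it (ctrl.grip_point_offset is the distance from the TCP to the grasp point, in m); z points along the fingers, y is the line along which they close (so a half turn about z gives the same grasp; the last joint's range is limited). The gripper opens to 85 mm and grips with 20 to 120 N. Pads are 22 mm wide; open, the fingers measure 114 mm over their backs; the gripper's body (76 mm by 85 mm) begins 54 mm behind the grasp point. The pads swing forward as they close: fully open they stand 13 mm farther back than shut.
Start: joints at [1.09, 0.053, 1.613, -0, 1.476, -0.119], TCP at [0.221, 0.585, 0.231] pointing down, gripper open.
Joint ranges: [-3.01, 3.01], [-1.01, 2.22], [0.06, 2.58], [-1.02, 4.17], [0.09, 2.62], [-3.14, 3.14]. Speed limits (rad/s): [2.57, 2.57, 3.14, 3.14, 3.14, 3.14].

### API

Orientations are given as a rotation vector (axis times angle).
In Python, from station import ctrl gives the robot as it stands. The module is installed in compiled form; this text tells all that it offers.
- The arm moves only by the tool drive_tool, never from a script. Its argument "steps" is a list of rows, each an object with "translation": the shift along the tool's x, y, z normalised to -1 to 1, where 1 is 4 cm, a list of three; "angular": the turn, a rotation vector about the tool's x, y, z normalised to -1 to 1, where 1 is 8 degrees, a list of three; "gripper": the opening, from 0 (shut) to 1 (fully open). In form: [{"translation": [dx, dy, dz], "angular": [wx, wy, wz], "gripper": gripper}, ...]. A call has 1 to 8 rows; each row shifts and turns the commanded pose from where the row before left it, along the tool's axes as they then stand; what a row does not reach is not made up. A row lasts 1/8 s, in which the tool goes at most 62.5 mm and 10.7 degrees, less where a joint would pass 70% of its speed; a pose out of reach is approached as far as the arm can. A call with a number of a shift or a turn outside -1 to 1 is refused whole. A call with a gripper value outside its range is refused whole. The fingers move at their own pace and stop on an object; "force" is the grip in N (left out, the last holds). Time passes only in rows, so rows that do not move let the fingers close. It gives the time, the measured TCP pose, the force, the opening and the grip force at its end, in the units of the state.
- ctrl.get_obs(): the state, without advancing time (a new reading comes with each control period).
- ctrl.get_image(name): name is "scene" or "side" or "wrist"; returns a dict with "color" (420x560x3 uint8, red, green, blue), "depth" (420x560 float32, m along the optical axis (not along the pixel's ray), 0 where there is no reading), "fx", "fy", "cx", "cy" (pixels), "R" (3x3) and "t" (3): a world point X has camera coordinates R X + t. Camera axes: x right, y down, z forward; pixel columns grow to the right and rows downward; lengths in m; the calibration is good to about 2 mm. The wrist camera is an equidistant fisheye: a pixel r from the principal point sees the ray r / f radians off the axis. A picture is of the moment at which its call begins.
- ctrl.finish_job(): hands the job in; it is judged then, once.
The state is a dict: "t": time; "q": joint angles; "dq": joint speeds; "effort": joint torques, N m; "tool_pos": TCP position; "tool_rot": TCP orientation; "contact_force": force on the tool from outside, world axes, zero at the start; "wrist_torque": the same for the moment, N m; "opening": finger opening in m; "grip_force": force on a finger pad.
Only numpy, scipy, OpenCV 4.12 (cv2) and the standard library are available. Lean on these libraries where they do the work, as an engineer would, in place of code of your own. Each camera call takes 0.05 s, during which the arm holds its last target. There are 200 camera calls.

### The job

Set out the service kit in the grey tray, whose back row already holds the screw tub, the tape roll and the parts tin: lay the wear gauge flat in the bay directly in front of (on the robot's side of) the screw tub, stand the round grey cap upright in the bay in front of the tape roll, and lay the abrasive block flat in the bay in front of the parts tin. Then lay the flat grey stone lengthwise and centred on top of the abrasive block. Leave the tape measure where it is.

Things in the scene. Friction and masses are not known exactly. Their poses are not given: they have to be found in the camera images.
- kit_tray: Low grey tray 148 x 244 x 8 mm, fixed, yaw within 0.12. Origin: centre of underside; x away from robot, y left along its long side. Floor top at z 3 mm; ribs reach z 8 mm, 4 mm wide (12 between rows). Two rows of three bays centred at y +80, 0, -80 mm: front row (robot side, empty) at x -42, each 56 (x) x 76 mm; back row at x +34, one landmark in each. Stands on a board, top at world z 36 mm.
- screw_tub: Round tub of screws with a red screw lid, 58 mm diameter, 55 mm high, fixed in one of the three back bays (which one changes). Origin at the centre of its underside; axes parallel to the tray's, so the centre of the front bay before it lies at x = -76 mm, y = 0, z = 0 (floor of the bay).
- tape_roll: Roll of black tape, a flat ring 62 mm in diameter, 19 mm high, fixed in one of the three back bays (which one changes). Origin at the centre of its underside; axes parallel to the tray's, front bay before it centred at x = -76 mm, y = 0, z = 0.
- parts_tin: Small green box with a grey lid (stays shut), 62 (x) x 68 (y) x 55 mm, fixed in one of the three back bays (which one changes). Origin at the centre of its underside; axes parallel to the tray's, front bay before it centred at x = -76 mm, y = 0, z = 0.
- wear_gauge: Grey metal gauge block, 22 x 50 mm, block 18 mm high, with a knurled screw 14 mm thick on top at y = -10 mm that reaches to 28 mm; loose, about 0.11 kg; origin at the centre of its underside, z up, x across its width, y along its length; starts flat on the plywood work board (its top is at world z = 36 mm) with its length within 0.3 rad of world y. Grip it across its 22 mm width.
- iron_cap: Plain round grey cap, 38 mm diameter, 29 mm high, slightly domed top edge; loose, about 0.05 kg; starts standing upright on the plywood board (top at world z = 36 mm); origin at the centre of its underside, z up.
- abrasive_block: Black rubber block, 34 x 60 x 22 mm; loose, about 0.06 kg; origin at the centre of its underside, z up, x across its width, y along its length; starts flat on the plywood work board (its top is at world z = 36 mm) with its length within 0.3 rad of world y.
- stone: Flat light-grey sharpening stone, a plain bar 25 x 60 x 13 mm; loose, light; origin at the centre of its underside, z up, x across its width, y along its length; starts flat on the plywood work board (its top is at world z = 36 mm) with its length within 0.3 rad of world y.
- tape_measure: Yellow pocket tape measure standing on edge, 32 x 63 x 57 mm, a loose bystander that lies in one of the same five places as the four things to move; not to be moved. Origin at the centre of its underside. The five places are at least 90 mm apart. Ski, boot and clamps stand behind the tray, from x = 0.57 m on: keep the gripper on the near side of them.

How it is judged:
At the end, for the whole second after the job is handed in: Gauge, cap and abrasive block each flat on the floor (3 mm, 0.08 rad) of the bay before the tub, tape roll and tin, within 20 mm (x) and 26 mm (y) of its centre; stone flat on the block within 11 mm across, 15 mm along, 0.25 rad; all released, at rest; tape measure moved under 20 mm (x of wear_gauge in the frame of screw_tub between -0.096 and -0.056 m and y of wear_gauge in the frame of screw_tub between -0.026 and 0.026 m and z of wear_gauge in the frame of kit_tray between 0 and 0.006 m and angle between each of wear_gauge, iron_cap, abrasive_block's own z axis and vertical below 0.08 rad and x of iron_cap in the frame of tape_roll between -0.096 and -0.056 m and y of iron_cap in the frame of tape_roll between -0.026 and 0.026 m and z of iron_cap in the frame of kit_tray between 0 and 0.006 m and x of abrasive_block in the frame of parts_tin between -0.096 and -0.056 m and y of abrasive_block in the frame of parts_tin between -0.026 and 0.026 m and z of abrasive_block in the frame of kit_tray between 0 and 0.006 m and x of stone in the frame of abrasive_block between -0.011 and 0.011 m and y of stone in the frame of abrasive_block between -0.015 and 0.015 m and z of stone in the frame of abrasive_block between 0.018 and 0.026 m and angle between the y axis of stone and the y axis of abrasive_block, either way round below 0.25 rad and angle between stone's own z axis and vertical below 0.1 rad and linear speed of each of wear_gauge, iron_cap, abrasive_block, stone below 0.02 m/s and distance of tape_measure from where it was at the start of the episode below 0.02 m); the robot touches nothing.
It fails at once if the tape measure is moved from its place or knocked over (distance of tape_measure from where it was at the start of the episode above 0.02 m or angle between tape_measure's own z axis and vertical above 0.4 rad).
It also fails if it takes over 109 s, if anything falls off the work surface, if the arm or the gripper's body presses on something with over 40 N, if the wrist force passes 120 N, or if a joint passes its speed limit or range.

## Working session

There is one attempt and no reset: what is moved stays moved. The work goes in short steps, Python scripts to look and compute and a tool call to move; the robot and the scene stay as the last step left them, time stands still between calls to the robot, and variables do not carry over. Pictures are saved under pics/ and viewed, at most 14 in all, crops included, and the job is handed in when it is done.

Besides the shell and the picture viewer there is one more tool, called after "Call:" in YAML: its name, and indented under it one key for each argument. drive_tool: Moves the arm, as the interface text tells. Its arguments: {"type":"object","properties":{"steps":{"type":"array"},"force":{"type":"number"}},"required":["steps"]}

```bash
mkdir -p pics; cat > h.py <<'E'
import numpy as np, cv2
from station import ctrl
def snap(n,f):
    im=ctrl.get_image(n); cv2.imwrite(f'pics/{f}.png',im['color'][:,:,::-1]); np.save(f'pics/{f}.npy',im,allow_pickle=True); return im
def load(f): return np.load(f'pics/{f}.npy',allow_pickle=True).item()
def cloud(im):
    h,w=im['depth'].shape; v,u=np.mgrid[:h,:w]; d=im['depth']
    c=np.stack([(u-im['cx'])/im['fx']*d,(v-im['cy'])/im['fy']*d,d],-1)
    return (c-im['t'])@im['R']
E
python3 - <<'E'
from h import *
for n in('scene','side'):
    im=snap(n,n+'0'); print(n,im['fx'],im['R'].round(3).tolist(),(-im['R'].T@im['t']).round(3))
o=ctrl.get_obs(); print(o['t'],o['tool_pos'],o['tool_rot'],o['opening'],ctrl.grip_point_offset)
E
```

```text
scene 500.05103912271755 [[0.741, -0.671, -0.0], [-0.451, -0.498, -0.741], [0.497, 0.549, -0.672]] [-0.203 -0.757  1.007]
side 453.48914942886444 [[-0.999, 0.042, 0.021], [0.008, 0.598, -0.801], [-0.046, -0.8, -0.598]] [0.571 1.012 0.826]
0.1 [0.22096624 0.58402393 0.23016869] [-5.65137112e-01 -3.08975447e+00  2.83942059e-03] 0.08538122040947702 0.0187
```

View pics/scene0.png

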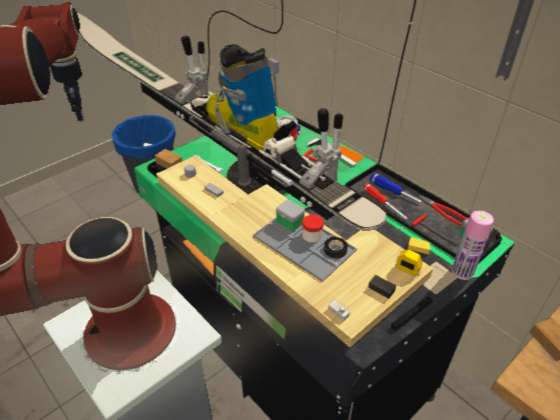

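View pics/side0.png

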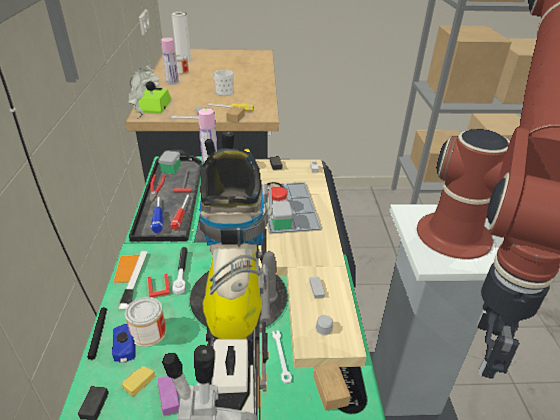

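The scene picture shows the cap at (190,171), stone at (213,189), gauge at (339,310), abrasive block at (382,287) and tape measure at (409,262). On the tray, from left to right, are the tin (290,214), tub (313,228) and roll (337,246). Next I'll measure their positions from the depth image.

```bash
python3 - <<'E'
from h import *
for f in('scene0','side0'):
    im=load(f); P=cloud(im); z=P[...,2]
    ok=(im['depth']>0)&(P[...,0]>.2)&(P[...,0]<.62)&(abs(P[...,1])<.7)
    b=ok&(abs(z-.036)<.004); print(f,'board',P[b].min(0).round(3),P[b].max(0).round(3),np.median(z[b]).round(4))
    m=(ok&(z>.0425)&(z<.13)).astype(np.uint8)
    n,L,S,C=cv2.connectedComponentsWithStats(m)
    for i in range(1,n):
        if S[i,4]<40: continue
        p=P[L==i]; zt=np.percentile(p[:,2],95); t=p[p[:,2]>np.percentile(p[:,2],70)-.003]
        col=im['color'][L==i].mean(0).astype(int)
        (cx,cy),(w,h),a=cv2.minAreaRect((p[:,:2]*1000).astype(np.float32)); 
        r2=cv2.minAreaRect((t[:,:2]*1000).astype(np.float32))
        print(C[i].round(),S[i,4],'ztop',zt.round(4),'all',[round(x) for x in(cx,cy,w,h,a)],'top',[round(float(x),1) for x in(*r2[0],*r2[1],r2[2])],col)
E
```

```text
scene0 board [ 0.347 -0.7    0.032] [0.62  0.539 0.04 ] 0.0367
[283. 189.] 6562 ztop 0.1245 all [508, 232, 222, 935, 0] top [573.4, 231.6, 92.0, 935.1, 0.1] [95 86 75]
[189. 170.] 116 ztop 0.0667 all [426, 360, 35, 35, 32] top [426.6, 361.5, 32.7, 30.0, 37.3] [142 135 123]
[213. 189.] 130 ztop 0.0533 all [433, 246, 30, 65, 7] top [431.7, 243.1, 26.5, 60.5, 6.8] [164 158 147]
[408. 262.] 439 ztop 0.0941 all [609, -344, 29, 61, 11] top [606.5, -342.4, 48.1, 26.0, 89.9] [161 131  10]
[381. 286.] 367 ztop 0.0615 all [510, -337, 38, 67, 9] top [509.6, -340.0, 36.5, 59.5, 6.9] [66 59 49]
[338. 309.] 228 ztop 0.0644 all [381, -316, 50, 25, 89] top [379.9, -316.1, 22.4, 50.8, 2.2] [186 177 160]
[518. 369.] 1136 ztop 0.0526 all [553, -679, 134, 42, 0] top [553.1, -679.1, 41.8, 133.5, 89.9] [194 144  84]
side0 board [ 0.348 -0.668  0.032] [0.617 0.538 0.04 ] 0.0361
[262. 121.] 197 ztop 0.0526 all [553, -674, 129, 48, 0] top [552.8, -674.4, 128.8, 47.9, 0.1] [188 160 116]
[276. 162.] 136 ztop 0.0611 all [511, -337, 36, 63, 9] top [510.9, -337.7, 32.6, 60.8, 9.2] [74 73 69]
[314. 166.] 75 ztop 0.0637 all [381, -310, 48, 21, 90] top [380.6, -311.2, 45.0, 21.0, 89.2] [185 185 177]
[282. 207.] 1004 ztop 0.0959 all [496, -95, 95, 246, 4] top [510.7, -47.3, 56.0, 147.2, 5.3] [149 139 126]
[258. 345.] 2393 ztop 0.1251 all [569, 369, 502, 58, 84] top [564.8, 369.5, 501.2, 54.3, 82.2] [100  98  89]
[317. 287.] 210 ztop 0.0512 all [433, 245, 25, 63, 7] top [432.7, 245.4, 25.3, 61.2, 7.2] [179 181 177]
[324. 324.] 254 ztop 0.0654 all [430, 368, 34, 36, 80] top [429.5, 364.9, 32.0, 31.0, 62.0] [165 167 163]
```

```bash
cat >> h.py <<'E'
def ray(im,uv,z):
    d=np.c_[(uv[:,0]-im['cx'])/im['fx'],(uv[:,1]-im['cy'])/im['fy'],np.ones(len(uv))]@im['R']
    c=-im['R'].T@im['t']; return c+d*((z-c[2])/d[:,2])[:,None]
E
python3 - <<'E'
from h import *
for f in('scene0','side0'):
    im=load(f); P=cloud(im); z=P[...,2]; c=im['color'].astype(int); hsv=cv2.cvtColor(im['color'],cv2.COLOR_RGB2HSV)
    reg=(P[...,0]>.34)&(P[...,0]<.57)&(P[...,1]>-.24)&(P[...,1]<.16)&(z>.03)&(z<.11)
    red=reg&((hsv[...,0]<8)|(hsv[...,0]>172))&(hsv[...,1]>150)
    p=P[red&(z>.088)]; print(f,'red',red.sum(),p.mean(0).round(4),((p.min(0)+p.max(0))/2).round(4))
    grn=reg&(z>.085)&~red&(P[...,1]>-.04); p=P[grn]; print('tin top',np.median(p[:,2]),[np.round(x,1) for x in cv2.minAreaRect((p[:,:2]*1000).astype(np.float32))])
    rl=reg&(z>.05)&(z<.065)&(P[...,1]<-.08)&(hsv[...,2]<90); p=P[rl]; print('roll',len(p),((p.min(0)+p.max(0))/2).round(4),np.ptp(p,0).round(3) if len(p) else 0)
    t=reg&(z<.05)&(hsv[...,1]<50); t=cv2.morphologyEx(t.astype(np.uint8),cv2.MORPH_OPEN,np.ones((3,3)))
    cn=max(cv2.findContours(t,0,2)[0],key=cv2.contourArea); hu=cv2.convexHull(cn)[:,0].astype(float)
    print('tray',[np.round(x,1) for x in cv2.minAreaRect((ray(im,hu,.044)[:,:2]*1000).astype(np.float32))])
    k=t.copy()*120; cv2.imwrite(f'pics/m_{f}.png',cv2.resize(np.hstack([im['color'][150:330,180:440,::-1],np.repeat(k[150:330,180:440,None],3,2)]),None,fx=1.5,fy=1.5))
E
```

```text
scene0 red 303 [ 0.5126 -0.0944  0.0944] [ 0.5146 -0.0953  0.0943]
tin top 0.09433980938278563 [array([522.3,  58.7]), array([ 95.2, 197.3]), np.float64(0.0)]
roll 227 [ 0.5232 -0.1721  0.0568] [0.068 0.064 0.014]
tray [array([480.3, -97.9]), array([149. , 242.6]), np.float64(6.0)]
side0 red 174 [ 0.5118 -0.0884  0.0941] [ 0.5111 -0.0908  0.0935]
tin top 0.09352980210862202 [array([517.3,  61.7]), array([208.5,  59.9]), np.float64(79.8)]
roll 21 [ 0.5197 -0.1844  0.059 ] [0.046 0.04  0.005]
tray [array([444.2, -97. ]), array([253.8,  97.4]), np.float64(89.3)]
```

Tray centre is (480,-98) mm at yaw 6°, and its size matches at 149 x 243. The tub and roll agree with that to within 2 mm. First I'll turn the tool to yaw 6°, so tool y runs along tray x, while lowering it.

```bash
cat >> h.py <<'E'
from scipy.spatial.transform import Rotation as Ro
def go(x,y,z,yaw=6):
    o=ctrl.get_obs(); R=Ro.from_rotvec(o['tool_rot']).as_matrix()
    d=R.T@(np.array([x,y,z])/1000-o['tool_pos'])/.04
    ty=np.degrees(np.arctan2(R[1,1],R[0,1]))
    print('units',d.round(2),'rotz units',round((ty-yaw)/8,2),'tilt',R[:,2].round(3),'t',o['t'],'pos',o['tool_pos'].round(4),'open',round(o['opening'],4))
E
python3 -c "
from h import *
go(428,364,160)"
```

```text
units [-6.79 -3.31  1.76] rotz units 7.91 tilt [-0.001 -0.002 -1.   ] t 0.1 pos [0.221  0.584  0.2302] open 0.0854
```

Call:
drive_tool:
  steps:
    - {"translation":[0,0,0.2],"angular":[0,0,0.99],"gripper":1}
    - {"translation":[0,0,0.2],"angular":[0,0,0.99],"gripper":1}
    - {"translation":[0,0,0.2],"angular":[0,0,0.99],"gripper":1}
    - {"translation":[0,0,0.2],"angular":[0,0,0.99],"gripper":1}
    - {"translation":[0,0,0.2],"angular":[0,0,0.99],"gripper":1}
    - {"translation":[0,0,0.2],"angular":[0,0,0.99],"gripper":1}
    - {"translation":[0,0,0.2],"angular":[0,0,0.99],"gripper":1}
    - {"translation":[0,0,0.2],"angular":[0,0,0.99],"gripper":1}

```text
t: 1.1
tool_pos: [0.221, 0.5841, 0.1663]
tool_rot: [2.109, 2.328, -0.002]
contact_force: [0.1, -0.3, -0.4]
opening: 0.0857
grip_force: 0.0
```

```bash
python3 -c "
from h import *
go(428,364,160)"
```

```text
units [-5.99  4.61  0.16] rotz units -0.04 tilt [-0.001 -0.001 -1.   ] t 1.1 pos [0.221  0.5841 0.1663] open 0.0857
```

Call:
drive_tool:
  steps:
    - {"translation":[-0.75,0.575,0],"angular":[0,0,0],"gripper":1}
    - {"translation":[-0.75,0.575,0],"angular":[0,0,0],"gripper":1}
    - {"translation":[-0.75,0.575,0],"angular":[0,0,0],"gripper":1}
    - {"translation":[-0.75,0.575,0],"angular":[0,0,0],"gripper":1}
    - {"translation":[-0.75,0.575,0],"angular":[0,0,0],"gripper":1}
    - {"translation":[-0.75,0.575,0],"angular":[0,0,0],"gripper":1}
    - {"translation":[-0.75,0.575,0],"angular":[0,0,0],"gripper":1}
    - {"translation":[-0.75,0.575,0],"angular":[0,0,0],"gripper":1}

```text
t: 2.1
tool_pos: [0.4294, 0.3636, 0.1668]
tool_rot: [-2.104, -2.333, 0.001]
contact_force: [0.0, 0.3, -0.3]
opening: 0.0853
grip_force: 0.0
```

```bash
python3 -c "
from h import *
go(428,364,44)
snap('wrist','w1')"
```

```text
units [ 0.02 -0.03  3.07] rotz units -0.01 tilt [-0.001 -0.    -1.   ] t 2.1 pos [0.4294 0.3636 0.1668] open 0.0853
```

View pics/w1.png

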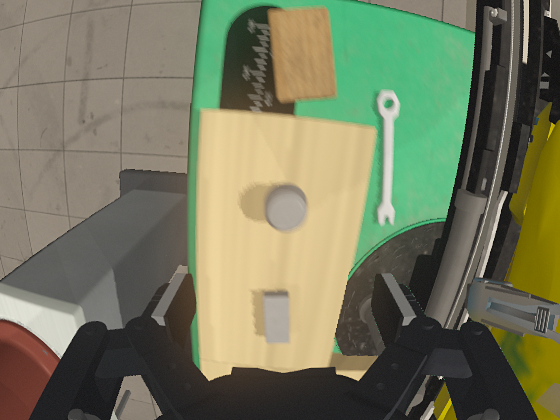

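The wrist picture shows the cap at (286,207), on the midline between the fingers (about column 285), with the stone at (276,317). I'll descend and grip.

Call:
drive_tool:
  steps:
    - {"translation":[0,0,0.77],"angular":[0,0,0],"gripper":1}
    - {"translation":[0,0,0.77],"angular":[0,0,0],"gripper":1}
    - {"translation":[0,0,0.77],"angular":[0,0,0],"gripper":1}
    - {"translation":[0,0,0.76],"angular":[0,0,0],"gripper":1}
    - {"translation":[0,0,0],"angular":[0,0,0],"gripper":0}
    - {"translation":[0,0,0],"angular":[0,0,0],"gripper":0}
    - {"translation":[0,0,0],"angular":[0,0,0],"gripper":0}
    - {"translation":[0,0,0],"angular":[0,0,0],"gripper":0}
  force: 35

```text
t: 3.15
tool_pos: [0.4303, 0.3657, 0.0467]
tool_rot: [2.103, 2.332, 0.006]
contact_force: [-0.1, -0.2, 4.5]
opening: 0.0337
grip_force: 35.3
```

Call:
drive_tool:
  steps:
    - {"translation":[0,0,0],"angular":[0,0,0],"gripper":0}
    - {"translation":[0,0,0],"angular":[0,0,0],"gripper":0}
    - {"translation":[0,0,-0.5],"angular":[0,0,0],"gripper":0}
    - {"translation":[0,0,-0.8],"angular":[0,0,0],"gripper":0}
    - {"translation":[0,0,-0.8],"angular":[0,0,0],"gripper":0}
    - {"translation":[0,0,-0.4],"angular":[0,0,0],"gripper":0}

```text
t: 3.9
tool_pos: [0.4298, 0.3653, 0.1476]
tool_rot: [2.103, 2.332, 0.006]
contact_force: [0.2, -0.0, -0.8]
opening: 0.0338
grip_force: 35.1
```

```bash
python3 -c "
from h import *
go(447,-182,144)"
```

```text
units [-13.65  -0.98   0.06] rotz units -0.01 tilt [ 0.003  0.002 -1.   ] t 3.9 pos [0.4298 0.3653 0.1476] open 0.0338
```

```bash
python3 -c "
from h import *
im=snap('wrist','w2')
s=snap('side','s2')
cv2.imwrite('pics/c2.png',cv2.resize(np.hstack([im['color'][200:420,180:400,::-1],s['color'][170:390,240:460,::-1]]),None,fx=1.8,fy=1.8))"
```

```text
(no output)
```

View pics/c2.png

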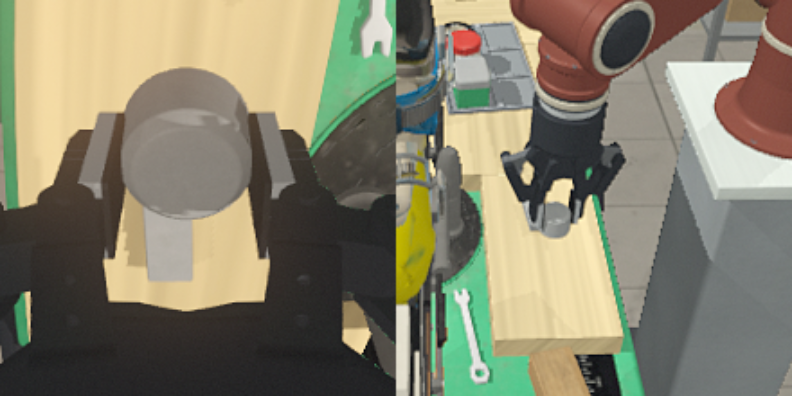

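The crop shows the cap held but sitting well towards +y of the pad centre. I'll measure how far off it is.

```bash
cat >> h.py <<'E'
def wcloud(im):
    h,w=im['depth'].shape; v,u=np.mgrid[:h,:w]; a=(u-im['cx']);b=(v-im['cy']); r=np.hypot(a,b)+1e-9; th=r/im['fx']
    d=im['depth']; k=np.tan(th)/r; c=np.stack([a*k*d,b*k*d,d],-1); return (c-im['t'])@im['R']
E
python3 - <<'E'
from h import *
im=load('w2');P=wcloud(im);o=ctrl.get_obs();print(o['tool_pos'])
Z=P[...,2]
m=np.zeros(Z.shape,np.uint8);m[235:325,247:322]=1
m=(m>0)&(Z>.1)&(abs(P[...,0]-.43)<.03)
n,L,S,C=cv2.connectedComponentsWithStats(m.astype(np.uint8));
k=L==1+np.argmax(S[1:,4]);p=P[k];print(len(p),p.min(0).round(3),p.max(0).round(3))
t=p[p[:,2]>np.percentile(p[:,2],95)-.006];print(np.percentile(p[:,2],[5,50,90]))
(c,r)=cv2.minEnclosingCircle((p[:,:2]*1000).astype(np.float32));print(c,r)
# plane fit of top face
q=P[285:310,262:308].reshape(-1,3);A=np.c_[q[:,:2],np.ones(len(q))];s=np.linalg.lstsq(A,q[:,2],rcond=None)[0];print('top slope',s.round(3),np.median(q,0).round(4))
im=load('s2');P=cloud(im);Z=P[...,2]
m=(abs(P[...,0]-.43)<.03)&(P[...,1]>.33)&(P[...,1]<.42)&(Z>.11)&(Z<.18)&(im['color'].min(-1)>110)
p=P[m];print('side',m.sum(),p.min(0).round(3),p.max(0).round(3))
E
```

```text
[0.43008801 0.36548981 0.14725169]
5357 [0.41  0.348 0.137] [0.447 0.447 0.29 ]
[0.14267932 0.16362139 0.16531454]
(424.2851257324219, 397.4778747558594) 49.808006286621094
top slope [-0.095  0.905 -0.124] [0.4292 0.3652 0.165 ]
side 336 [0.4   0.35  0.139] [0.459 0.384 0.179]
```

```bash
python3 - <<'E'
from h import *
im=load('w2');P=wcloud(im);Z=P[...,2]
m=np.zeros(Z.shape,bool);m[235:325,247:322]=1
for v in range(236,330,6): print(v,P[v,284].round(4),im['color'][v,284])
m&=(abs(Z-.163)<.006)&(P[...,0]>.412)&(P[...,0]<.447)
q=P[m];A=np.c_[q[:,:2],np.ones(len(q))];s=np.linalg.lstsq(A,q[:,2],rcond=None)[0];print(s,np.median(q,0),q.min(0),q.max(0))
E
```

```text
236 [0.4321 0.3411 0.0344] [228 202 147]
242 [0.4272 0.3829 0.1429] [140 126 111]
248 [0.4272 0.3826 0.1493] [136 123 111]
254 [0.4273 0.382  0.1546] [133 121 110]
260 [0.4273 0.3817 0.1602] [149 140 130]
266 [0.4274 0.3802 0.1631] [166 158 150]
272 [0.4277 0.3776 0.1638] [145 137 128]
278 [0.4279 0.3753 0.1652] [139 133 124]
284 [0.4283 0.3718 0.1645] [140 134 124]
290 [0.4286 0.369  0.1651] [136 131 122]
296 [0.4289 0.3659 0.1653] [137 131 123]
302 [0.4293 0.3622 0.1647] [139 133 125]
308 [0.4296 0.3588 0.1647] [136 131 123]
314 [0.43   0.3555 0.1651] [133 127 120]
320 [0.4305 0.3507 0.1635] [174 168 160]
326 [0.4408 0.2563 0.0488] [182 177 169]
[ 0.01138868 -0.10078558  0.19585944] [0.42849758 0.36898418 0.16433215] [0.41201676 0.34767302 0.15700316] [0.44663899 0.38285644 0.1689103 ]
```

The cap is upright (flat top at z 165 mm) and centred between the pads at y 0.3655, so the offset was only perspective. I'll carry it to the right bay.

Call:
drive_tool:
  steps:
    - {"translation":[-0.85,-0.06,0],"angular":[0,0,0],"gripper":0}
    - {"translation":[-0.85,-0.06,0],"angular":[0,0,0],"gripper":0}
    - {"translation":[-0.85,-0.06,0],"angular":[0,0,0],"gripper":0}
    - {"translation":[-0.85,-0.06,0],"angular":[0,0,0],"gripper":0}
    - {"translation":[-0.85,-0.06,0],"angular":[0,0,0],"gripper":0}
    - {"translation":[-0.85,-0.06,0],"angular":[0,0,0],"gripper":0}
    - {"translation":[-0.85,-0.06,0],"angular":[0,0,0],"gripper":0}
    - {"translation":[-0.85,-0.06,0],"angular":[0,0,0],"gripper":0}

```text
t: 5.0
tool_pos: [0.4367, 0.0911, 0.1428]
tool_rot: [-2.103, -2.332, 0.003]
contact_force: [-0.8, -0.5, -0.0]
opening: 0.034
grip_force: 35.0
```

Call:
drive_tool:
  steps:
    - {"translation":[-0.85,-0.06,0],"angular":[0,0,0],"gripper":0}
    - {"translation":[-0.85,-0.06,0],"angular":[0,0,0],"gripper":0}
    - {"translation":[-0.85,-0.06,0],"angular":[0,0,0],"gripper":0}
    - {"translation":[-0.85,-0.06,0],"angular":[0,0,0],"gripper":0}
    - {"translation":[-0.85,-0.06,0],"angular":[0,0,0],"gripper":0}
    - {"translation":[-0.85,-0.06,0],"angular":[0,0,0],"gripper":0}
    - {"translation":[-0.85,-0.06,0],"angular":[0,0,0],"gripper":0}
    - {"translation":[-0.85,-0.06,0],"angular":[0,0,0],"gripper":0}

```text
t: 6.0
tool_pos: [0.4458, -0.1809, 0.1428]
tool_rot: [-2.102, -2.331, 0.001]
contact_force: [1.0, -0.6, -1.1]
opening: 0.0339
grip_force: 35.0
```

```bash
python3 -c "
from h import *
go(446,-182,51)"
```

```text
units [-0.03  0.01  2.29] rotz units -0.01 tilt [-0.002  0.002 -1.   ] t 6.0 pos [ 0.4458 -0.1809  0.1428] open 0.0339
```

Call:
drive_tool:
  steps:
    - {"translation":[0,0,0.6],"angular":[0,0,0],"gripper":0}
    - {"translation":[0,0,0.6],"angular":[0,0,0],"gripper":0}
    - {"translation":[0,0,0.6],"angular":[0,0,0],"gripper":0}
    - {"translation":[0,0,0.3],"angular":[0,0,0],"gripper":0}
    - {"translation":[0,0,0.18],"angular":[0,0,0],"gripper":0}
    - {"translation":[0,0,0],"angular":[0,0,0],"gripper":0}

```text
t: 6.75
tool_pos: [0.4466, -0.1802, 0.0531]
tool_rot: [-2.103, -2.333, 0.0]
contact_force: [0.2, 0.5, -0.3]
opening: 0.0339
grip_force: 35.0
```

```bash
python3 -c "
from h import *
go(446,-182,50)
im=snap('wrist','w3');P=wcloud(im)
for v in range(240,324,8): print(v,P[v,284].round(4))"
```

```text
units [-0.04 -0.02  0.08] rotz units -0.01 tilt [-0.001  0.    -1.   ] t 6.75 pos [ 0.4466 -0.1802  0.0531] open 0.0339
240 [ 0.444  -0.162   0.0472]
248 [ 0.444  -0.1625  0.0558]
256 [ 0.4441 -0.1631  0.063 ]
264 [ 0.4443 -0.1648  0.0676]
272 [ 0.4445 -0.1674  0.0702]
280 [ 0.4449 -0.1715  0.0702]
288 [ 0.4453 -0.1754  0.0707]
296 [ 0.4458 -0.1796  0.0708]
304 [ 0.4462 -0.1835  0.0716]
312 [ 0.4467 -0.1885  0.071 ]
320 [ 0.4473 -0.1944  0.0694]
```

Call:
drive_tool:
  steps:
    - {"translation":[0,0,0.06],"angular":[0,0,0],"gripper":0}
    - {"translation":[0,0,0],"angular":[0,0,0],"gripper":0}
    - {"translation":[0,0,0],"angular":[0,0,0],"gripper":0.6}
    - {"translation":[0,0,0],"angular":[0,0,0],"gripper":0.6}
    - {"translation":[0,0,-0.4],"angular":[0,0,0],"gripper":0.6}
    - {"translation":[0,0,-0.8],"angular":[0,0,0],"gripper":0.6}
    - {"translation":[0,0,-0.8],"angular":[0,0,0],"gripper":0.6}
    - {"translation":[0,0,-0.8],"angular":[0,0,0],"gripper":0.6}

```text
t: 7.8
tool_pos: [0.447, -0.1804, 0.1653]
tool_rot: [2.103, 2.332, 0.0]
contact_force: [0.3, -0.5, -0.2]
opening: 0.0509
grip_force: 0.0
```

```bash
python3 -c "
from h import *
go(381,-314,160,1)
snap('wrist','w4')"
```

```text
units [-3.15 -1.99  0.13] rotz units 0.61 tilt [ 0.001 -0.001 -1.   ] t 7.8 pos [ 0.447  -0.1804  0.1653] open 0.0509
```

View pics/w4.png

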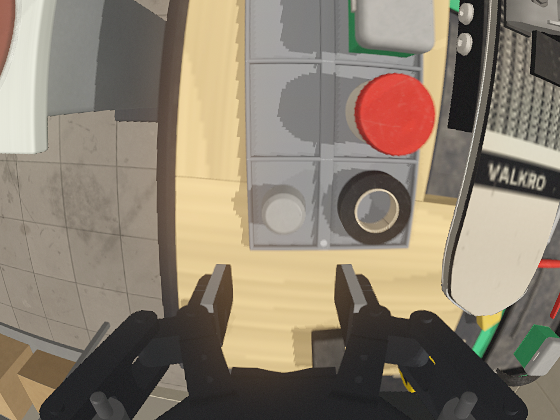

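The cap stands centred in the right bay at (284,212). Next is the gauge.

Call:
drive_tool:
  steps:
    - {"translation":[-0.63,-0.4,0],"angular":[0,0,0],"gripper":0.7}
    - {"translation":[-0.63,-0.4,0],"angular":[0,0,0],"gripper":0.7}
    - {"translation":[-0.63,-0.4,0],"angular":[0,0,0],"gripper":0.7}
    - {"translation":[-0.63,-0.4,0],"angular":[0,0,0],"gripper":0.7}
    - {"translation":[-0.63,-0.4,0],"angular":[0,0,0],"gripper":0.7}
    - {"translation":[0,0,0],"angular":[0,0,0.6],"gripper":0.7}
    - {"translation":[0,0,0.2],"angular":[0,0,0],"gripper":0.7}
    - {"translation":[0,0,0],"angular":[0,0,0],"gripper":0.7}

```text
t: 8.85
tool_pos: [0.3799, -0.3132, 0.1541]
tool_rot: [-2.197, -2.244, -0.0]
contact_force: [-0.0, 0.3, -0.2]
opening: 0.0595
grip_force: 0.0
```

```bash
python3 - <<'E'
from h import *
go(381,-314,40,1)
im=snap('wrist','w5');P=wcloud(im);Z=P[...,2]
m=(abs(P[...,0]-.381)<.05)&(abs(P[...,1]+.314)<.05)&(Z>.048)&(Z<.068)&(im['depth']>0)
n,L,S,C=cv2.connectedComponentsWithStats(m.astype(np.uint8));k=L==1+np.argmax(S[1:,4]);p=P[k]
print(len(p),cv2.minAreaRect((p[:,:2]*1000).astype(np.float32)),np.percentile(p[:,2],[50,98]))
q=p[p[:,2]>.059];print('knob',len(q),q.mean(0))
E
```

```text
units [-0.02  0.03  2.85] rotz units 0.03 tilt [-0.001  0.001 -1.   ] t 8.85 pos [ 0.3799 -0.3132  0.1541] open 0.0595
1674 ((380.57440185546875, -315.35003662109375), (22.080608367919922, 50.2506217956543), 0.9040994644165039) [0.05373078 0.06412471]
knob 237 [ 0.3805925  -0.32479226  0.06312234]
```

View pics/w5.png

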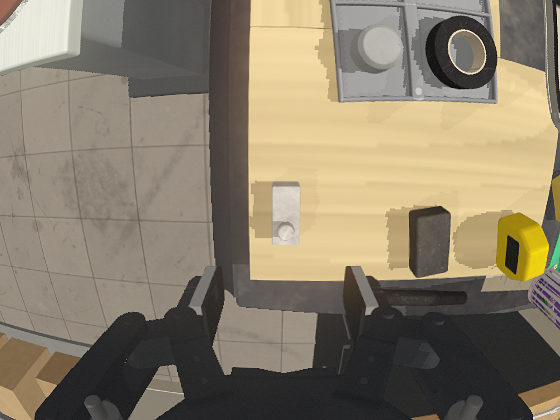

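The wrist picture shows the gauge at (286,212), with its knob towards -y. Measured centre is (380.6,-315.4) at yaw 1°, size 22x50, which matches. I'll grip it.

Call:
drive_tool:
  steps:
    - {"translation":[-0.05,0.02,0.8],"angular":[0,0,0],"gripper":0.6}
    - {"translation":[0,0,0.8],"angular":[0,0,0],"gripper":0.6}
    - {"translation":[0,0,0.7],"angular":[0,0,0],"gripper":0.6}
    - {"translation":[0,0,0.5],"angular":[0,0,0],"gripper":0.6}
    - {"translation":[0,0,0.05],"angular":[0,0,0],"gripper":0.6}
    - {"translation":[0,0,0],"angular":[0,0,0],"gripper":0}
    - {"translation":[0,0,0],"angular":[0,0,0],"gripper":0}
    - {"translation":[0,0,0],"angular":[0,0,0],"gripper":0}
  force: 45

```text
t: 9.9
tool_pos: [0.3819, -0.3167, 0.0424]
tool_rot: [2.198, 2.241, -0.0]
contact_force: [0.3, 0.7, 3.7]
opening: 0.0205
grip_force: 46.1
```

Call:
drive_tool:
  steps:
    - {"translation":[0,0,0],"angular":[0,0,0],"gripper":0}
    - {"translation":[0,0,-0.4],"angular":[0,0,0],"gripper":0}
    - {"translation":[0,0,-0.7],"angular":[0,0,0],"gripper":0}
    - {"translation":[0,0,-0.7],"angular":[0,0,0],"gripper":0}
    - {"translation":[0,0,-0.7],"angular":[0,0,0],"gripper":0}
    - {"translation":[0,0,0],"angular":[0,0,-0.6],"gripper":0}
    - {"translation":[0,0,0],"angular":[0,0,0],"gripper":0}

```text
t: 10.78
tool_pos: [0.3809, -0.3158, 0.1416]
tool_rot: [2.105, 2.332, -0.0]
contact_force: [-0.9, 1.3, -1.5]
opening: 0.0209
grip_force: 45.6
```

```bash
python3 - <<'E'
from h import *
go(438.5,-102,140)
im=snap('wrist','w6');P=wcloud(im)
for v in range(240,340,8): print(v,P[v,284].round(4),im['color'][v,284])
E
```

```text
units [5.17 1.98 0.04] rotz units -0.02 tilt [ 0. -0. -1.] t 10.775 pos [ 0.3809 -0.3158  0.1416] open 0.0209
240 [ 0.3776 -0.291   0.1512] [166 156 144]
248 [ 0.378  -0.2945  0.1521] [209 203 191]
256 [ 0.3783 -0.2979  0.1533] [209 202 191]
264 [ 0.3787 -0.3019  0.1533] [183 175 164]
272 [ 0.3792 -0.3063  0.1527] [163 157 147]
280 [ 0.3796 -0.3104  0.1531] [158 152 142]
288 [ 0.3801 -0.3156  0.1518] [154 148 139]
296 [ 0.3804 -0.3186  0.1541] [133 126 116]
304 [ 0.3804 -0.3187  0.1606] [131 123 114]
312 [ 0.3807 -0.3219  0.1625] [162 156 144]
320 [ 0.3811 -0.3258  0.1634] [178 170 159]
328 [ 0.3825 -0.3389  0.1532] [129 124 117]
336 [ 0.4742 -1.2175 -0.8783] [158 149 135]
```

Call:
drive_tool:
  steps:
    - {"translation":[0.86,0.33,0],"angular":[0,0,0],"gripper":0}
    - {"translation":[0.86,0.33,0],"angular":[0,0,0],"gripper":0}
    - {"translation":[0.86,0.33,0],"angular":[0,0,0],"gripper":0}
    - {"translation":[0.86,0.33,0],"angular":[0,0,0],"gripper":0}
    - {"translation":[0.86,0.33,0],"angular":[0,0,0],"gripper":0}
    - {"translation":[0.86,0.33,0],"angular":[0,0,0],"gripper":0}
    - {"translation":[0,0,0],"angular":[0,0,0],"gripper":0}

```text
t: 11.7
tool_pos: [0.4382, -0.1005, 0.1402]
tool_rot: [-2.1, -2.335, 0.001]
contact_force: [0.0, -0.4, -1.5]
opening: 0.0203
grip_force: 45.5
```

```bash
python3 - <<'E'
from h import *
go(437.5,-102,46)
im=snap('wrist','w7');P=wcloud(im)
for v in (264,280): print(v,P[v,284].round(4))
E
```

```text
units [-0.04 -0.02  2.35] rotz units 0.01 tilt [-0.001  0.001 -1.   ] t 11.7 pos [ 0.4382 -0.1005  0.1402] open 0.0203
264 [ 0.436  -0.0869  0.1514]
280 [ 0.4368 -0.0944  0.1528]
```

Call:
drive_tool:
  steps:
    - {"translation":[-0.04,0,0.6],"angular":[0,0,0],"gripper":0}
    - {"translation":[0,0,0.7],"angular":[0,0,0],"gripper":0}
    - {"translation":[0,0,0.6],"angular":[0,0,0],"gripper":0}
    - {"translation":[0,0,0.3],"angular":[0,0,0],"gripper":0}
    - {"translation":[0,0,0.1],"angular":[0,0,0],"gripper":0}
    - {"translation":[0,0,0],"angular":[0,0,0],"gripper":0}

```text
t: 12.5
tool_pos: [0.439, -0.1044, 0.0494]
tool_rot: [2.104, 2.332, 0.0]
contact_force: [0.0, -0.2, 0.1]
opening: 0.0209
grip_force: 45.5
```

```bash
python3 - <<'E'
from h import *
go(437.5,-102,46)
im=snap('wrist','w8');P=wcloud(im)
for v in (248,264,272,280): print(v,P[v,284].round(4))
E
```

```text
units [ 0.06 -0.03  0.09] rotz units -0.01 tilt [ 0.001 -0.    -1.   ] t 12.5 pos [ 0.439  -0.1044  0.0494] open 0.0209
248 [ 0.436  -0.0824  0.0614]
264 [ 0.4368 -0.0902  0.0616]
272 [ 0.4373 -0.0953  0.06  ]
280 [ 0.4377 -0.099   0.0609]
```

Call:
drive_tool:
  steps:
    - {"translation":[0,0,0.08],"angular":[0,0,0],"gripper":0}
    - {"translation":[0,0,0],"angular":[0,0,0],"gripper":0}
    - {"translation":[0,0,0],"angular":[0,0,0],"gripper":0.45}
    - {"translation":[0,0,0],"angular":[0,0,0],"gripper":0.45}
    - {"translation":[0,0,-0.5],"angular":[0,0,0],"gripper":0.45}
    - {"translation":[0,0,-0.8],"angular":[0,0,0],"gripper":0.45}
    - {"translation":[0,0,-0.8],"angular":[0,0,0],"gripper":0.45}
    - {"translation":[0,0,-0.7],"angular":[0,0,0],"gripper":0.65}

```text
t: 13.55
tool_pos: [0.439, -0.1041, 0.1593]
tool_rot: [2.103, 2.332, 0.001]
contact_force: [0.6, 1.2, 0.2]
opening: 0.0545
grip_force: 0.0
```

```bash
python3 - <<'E'
from h import *
go(510.5,-338,155,8)
im=snap('wrist','w9');P=wcloud(im);Z=P[...,2]
for n,c in(('gauge',(.438,-.102)),('cap',(.447,-.182))):
    m=(abs(P[...,0]-c[0])<.03)&(abs(P[...,1]-c[1])<.036)&(Z>.05)&(Z<.075)&(im['depth']>0)
    p=P[m];print(n,len(p),cv2.minAreaRect((p[:,:2]*1000).astype(np.float32)),np.percentile(p[:,2],[50,98]))
E
```

```text
units [-6.    1.18  0.11] rotz units -0.26 tilt [ 0.001 -0.    -1.   ] t 13.55 pos [ 0.439  -0.1041  0.1593] open 0.0545
gauge 1665 ((437.8544921875, -102.7917709350586), (21.575624465942383, 50.093929290771484), 5.198338508605957) [0.05670296 0.06712824]
cap 1339 ((445.6717224121094, -179.4049072265625), (35.448490142822266, 34.63658142089844), 0.27368536591529846) [0.06592415 0.06795838]
```

Gauge and cap sit flat on the bay floor: tops at 57 and 68 mm as they should be, each within 3 mm of the bay centre. Now the abrasive block.

Call:
drive_tool:
  steps:
    - {"translation":[-0.86,0.17,0],"angular":[0,0,0],"gripper":0.65}
    - {"translation":[-0.86,0.17,0],"angular":[0,0,0],"gripper":0.65}
    - {"translation":[-0.86,0.17,0],"angular":[0,0,0],"gripper":0.65}
    - {"translation":[-0.86,0.17,0],"angular":[0,0,0],"gripper":0.65}
    - {"translation":[-0.86,0.17,0],"angular":[0,0,0],"gripper":0.65}
    - {"translation":[-0.86,0.17,0],"angular":[0,0,0],"gripper":0.65}
    - {"translation":[-0.84,0.16,0.1],"angular":[0,0,-0.25],"gripper":0.65}
    - {"translation":[0,0,0],"angular":[0,0,0],"gripper":0.65}

```text
t: 14.6
tool_pos: [0.5103, -0.3394, 0.1528]
tool_rot: [-2.065, -2.367, 0.0]
contact_force: [0.0, 0.6, -1.0]
opening: 0.0555
grip_force: 0.0
```

```bash
python3 - <<'E'
from h import *
go(510.5,-338,42,8)
im=snap('wrist','w10');P=wcloud(im);Z=P[...,2]
for c,r,lo in(((.51,-.338),.045,.048),((.609,-.342),.05,.085)):
    m=(abs(P[...,0]-c[0])<r)&(abs(P[...,1]-c[1])<r)&(Z>lo)&(Z<.1)&(im['depth']>0)
    n,L,S,C=cv2.connectedComponentsWithStats(m.astype(np.uint8));k=L==1+np.argmax(S[1:,4]);p=P[k]
    print(len(p),C[1:].round(),cv2.minAreaRect((p[:,:2]*1000).astype(np.float32)),np.percentile(p[:,2],[50,98]))
E
```

```text
units [0.03 0.01 2.77] rotz units -0.03 tilt [-0.001  0.    -1.   ] t 14.6 pos [ 0.5103 -0.3394  0.1528] open 0.0555
3239 [[285. 212.]] ((510.4065856933594, -339.1077880859375), (34.0829963684082, 60.36066818237305), 9.939353942871094) [0.05747124 0.0588471 ]
1740 [[420. 221.]
 [418. 247.]] ((611.875244140625, -341.78631591796875), (30.753211975097656, 42.0043830871582), 14.129652976989746) [0.09067401 0.09270953]
```

Abrasive block measures (510.4,-339.1), yaw 10°, 34x60, as expected. I'll grip it.

Call:
drive_tool:
  steps:
    - {"translation":[0,0,0.8],"angular":[0,0,-0.22],"gripper":0.65}
    - {"translation":[0,0,0.8],"angular":[0,0,0],"gripper":0.65}
    - {"translation":[0,0,0.7],"angular":[0,0,0],"gripper":0.65}
    - {"translation":[0,0,0.4],"angular":[0,0,0],"gripper":0.65}
    - {"translation":[0,0,0.06],"angular":[0,0,0],"gripper":0.65}
    - {"translation":[0,0,0],"angular":[0,0,0],"gripper":0}
    - {"translation":[0,0,0],"angular":[0,0,0],"gripper":0}
    - {"translation":[0,0,0],"angular":[0,0,0],"gripper":0}
  force: 35

```text
t: 15.65
tool_pos: [0.5112, -0.3385, 0.0449]
tool_rot: [2.025, 2.399, 0.0]
contact_force: [-0.0, 0.6, 3.3]
opening: 0.0332
grip_force: 35.5
```

Call:
drive_tool:
  steps:
    - {"translation":[0,0,0],"angular":[0,0,0],"gripper":0}
    - {"translation":[0,0,-0.4],"angular":[0,0,0],"gripper":0}
    - {"translation":[0,0,-0.7],"angular":[0,0,0],"gripper":0}
    - {"translation":[0,0,-0.7],"angular":[0,0,0],"gripper":0}
    - {"translation":[0,0,-0.7],"angular":[0,0,0],"gripper":0}
    - {"translation":[0,0,-0.4],"angular":[0,0,0.5],"gripper":0}
    - {"translation":[0,0,0],"angular":[0,0,0],"gripper":0}

```text
t: 16.52
tool_pos: [0.5111, -0.3385, 0.1616]
tool_rot: [2.106, 2.327, 0.0]
contact_force: [0.1, -0.3, 0.2]
opening: 0.0329
grip_force: 35.1
```

```bash
python3 - <<'E'
from h import *
go(427,-23,155)
im=snap('wrist','w11');P=wcloud(im)
for v in range(220,350,10): print(v,P[v,284].round(4),im['color'][v,284])
E
```

```text
units [ 8.06 -1.31  0.14] rotz units -0.04 tilt [ 0.003 -0.002 -1.   ] t 16.525 pos [ 0.5111 -0.3385  0.1616] open 0.0329
220 [ 0.5075 -0.3096  0.1565] [147 126  90]
230 [ 0.5074 -0.3098  0.1689] [81 66 49]
240 [ 0.5077 -0.3124  0.1741] [96 85 72]
250 [ 0.5081 -0.3167  0.1751] [111  99  88]
260 [ 0.5086 -0.3223  0.1738] [81 72 65]
270 [ 0.5091 -0.3266  0.1752] [66 60 52]
280 [ 0.5096 -0.3317  0.1754] [63 58 53]
290 [ 0.5102 -0.3375  0.1748] [63 59 54]
300 [ 0.5108 -0.3437  0.1739] [64 59 55]
310 [ 0.5114 -0.3494  0.1743] [71 67 63]
320 [ 0.512  -0.3559  0.1738] [80 77 72]
330 [ 0.5126 -0.3616  0.1749] [71 67 65]
340 [ 0.5511 -0.7313 -0.2415] [40 41 40]
```

Call:
drive_tool:
  steps:
    - {"translation":[0.8,-0.13,0],"angular":[0,0,0],"gripper":0}
    - {"translation":[0.8,-0.13,0],"angular":[0,0,0],"gripper":0}
    - {"translation":[0.8,-0.13,0],"angular":[0,0,0],"gripper":0}
    - {"translation":[0.8,-0.13,0],"angular":[0,0,0],"gripper":0}
    - {"translation":[0.8,-0.13,0],"angular":[0,0,0],"gripper":0}
    - {"translation":[0.8,-0.13,0],"angular":[0,0,0],"gripper":0}
    - {"translation":[0.8,-0.13,0],"angular":[0,0,0],"gripper":0}
    - {"translation":[0.8,-0.13,0],"angular":[0,0,0],"gripper":0}

```text
t: 17.58
tool_pos: [0.4424, -0.086, 0.1578]
tool_rot: [-2.106, -2.328, 0.001]
contact_force: [0.4, 0.1, -0.8]
opening: 0.0326
grip_force: 35.1
```

Call:
drive_tool:
  steps:
    - {"translation":[0.8,-0.13,0],"angular":[0,0,0],"gripper":0}
    - {"translation":[0.8,-0.13,0],"angular":[0,0,0],"gripper":0}
    - {"translation":[0,0,0.6],"angular":[0,0,0],"gripper":0}
    - {"translation":[0,0,0.8],"angular":[0,0,0],"gripper":0}
    - {"translation":[0,0,0.6],"angular":[0,0,0],"gripper":0}
    - {"translation":[0,0,0.4],"angular":[0,0,0],"gripper":0}
    - {"translation":[0,0,0],"angular":[0,0,0],"gripper":0}

```text
t: 18.45
tool_pos: [0.4255, -0.0243, 0.0615]
tool_rot: [-2.106, -2.326, 0.003]
contact_force: [-0.3, 0.3, -0.4]
opening: 0.0329
grip_force: 35.1
```

```bash
python3 - <<'E'
from h import *
go(427,-23,48)
im=snap('wrist','w12');P=wcloud(im)
for v in range(250,330,20): print(v,P[v,284].round(4))
E
```

```text
units [0.03 0.04 0.34] rotz units -0.04 tilt [-0.004  0.001 -1.   ] t 18.45 pos [ 0.4255 -0.0243  0.0615] open 0.0329
250 [ 0.4226 -0.003   0.0739]
270 [ 0.4235 -0.0121  0.0757]
290 [ 0.4247 -0.0238  0.0739]
310 [ 0.4258 -0.035   0.0744]
```

Call:
drive_tool:
  steps:
    - {"translation":[0.03,0.06,0.2],"angular":[0,0,0],"gripper":0}
    - {"translation":[0,0,0.13],"angular":[0,0,0],"gripper":0}
    - {"translation":[0,0,0],"angular":[0,0,0],"gripper":0}
    - {"translation":[0,0,0],"angular":[0,0,0],"gripper":0.56}
    - {"translation":[0,0,0],"angular":[0,0,0],"gripper":0.56}
    - {"translation":[0,0,-0.5],"angular":[0,0,0],"gripper":0.56}
    - {"translation":[0,0,-0.8],"angular":[0,0,0],"gripper":0.56}
    - {"translation":[0,0,-0.8],"angular":[0,0,0],"gripper":0.56}

```text
t: 19.5
tool_pos: [0.4291, -0.0231, 0.1351]
tool_rot: [2.109, 2.329, -0.0]
contact_force: [0.5, -0.2, 0.2]
opening: 0.0479
grip_force: 0.0
```

Call:
drive_tool:
  steps:
    - {"translation":[0,0,-0.7],"angular":[0,0,0],"gripper":0.56}
    - {"translation":[0,0,0],"angular":[0,0,0],"gripper":0.56}

```text
t: 19.75
tool_pos: [0.4311, -0.0235, 0.1651]
tool_rot: [2.105, 2.325, 0.005]
contact_force: [-0.8, -0.5, 0.3]
opening: 0.0482
grip_force: 0.0
```

```bash
python3 - <<'E'
from h import *
go(432.7,245,155,7)
im=snap('wrist','w13');P=wcloud(im);Z=P[...,2]
m=(abs(P[...,0]-.43)<.032)&(abs(P[...,1]+.023)<.04)&(Z>.05)&(Z<.075)&(im['depth']>0)
p=P[m];print(len(p),cv2.minAreaRect((p[:,:2]*1000).astype(np.float32)),np.percentile(p[:,2],[2,50,98]))
E
```

```text
units [6.68 0.7  0.24] rotz units -0.17 tilt [ 0.006 -0.001 -1.   ] t 19.75 pos [ 0.4311 -0.0235  0.1651] open 0.0482
3049 ((428.0124816894531, -24.07513427734375), (34.000244140625, 60.65596008300781), 6.561063289642334) [0.05592329 0.06048711 0.06187474]
```

View pics/w13.png

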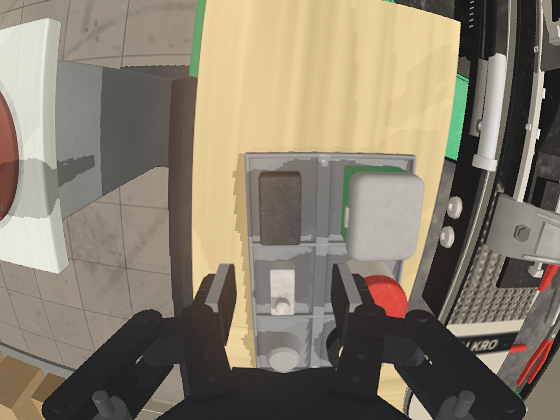

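The block lies flat in the bay before the tin at (280,208), centre (428,-24), yaw 6.6°, top at 61 mm. The gauge and cap sit in their bays. Now the stone.

Call:
drive_tool:
  steps:
    - {"translation":[0.83,0.085,0],"angular":[0,0,0],"gripper":0.55}
    - {"translation":[0.83,0.085,0],"angular":[0,0,0],"gripper":0.55}
    - {"translation":[0.83,0.085,0],"angular":[0,0,0],"gripper":0.55}
    - {"translation":[0.83,0.085,0],"angular":[0,0,0],"gripper":0.55}
    - {"translation":[0.83,0.085,0],"angular":[0,0,0],"gripper":0.55}
    - {"translation":[0.83,0.085,0],"angular":[0,0,0],"gripper":0.55}
    - {"translation":[0.83,0.085,0],"angular":[0,0,0],"gripper":0.55}
    - {"translation":[0.83,0.085,0.2],"angular":[0,0,-0.1],"gripper":0.55}

```text
t: 20.8
tool_pos: [0.4295, 0.2448, 0.1527]
tool_rot: [-2.092, -2.343, 0.002]
contact_force: [0.8, 0.2, 0.1]
opening: 0.0471
grip_force: 0.0
```

Call:
drive_tool:
  steps:
    - {"translation":[0,0,0],"angular":[0,0,0],"gripper":0.55}
    - {"translation":[0,0,0],"angular":[0,0,0],"gripper":0.55}

```text
t: 21.05
tool_pos: [0.4294, 0.2432, 0.1528]
tool_rot: [-2.092, -2.343, 0.004]
contact_force: [-0.6, 0.4, 0.2]
opening: 0.0472
grip_force: 0.0
```

```bash
python3 - <<'E'
from h import *
im=snap('wrist','w14');P=wcloud(im);Z=P[...,2]
m=(abs(P[...,0]-.433)<.045)&(abs(P[...,1]-.245)<.045)&(Z>.043)&(Z<.075)&(im['depth']>0)
n,L,S,C=cv2.connectedComponentsWithStats(m.astype(np.uint8));k=L==1+np.argmax(S[1:,4]);p=P[k]
(c,s,a)=cv2.minAreaRect((p[:,:2]*1000).astype(np.float32));print(c,s,a,np.percentile(p[:,2],[50,98]))
go(c[0],c[1],38,a)
E
```

```text
(432.13470458984375, 246.4677276611328) (25.12314796447754, 59.87958526611328) 6.780001163482666 [0.04856247 0.04994291]
units [0.08 0.07 2.88] rotz units -0.04 tilt [-0.001 -0.001 -1.   ] t 21.1 pos [0.4297 0.243  0.1532] open 0.0473
```

Call:
drive_tool:
  steps:
    - {"translation":[0.08,0.07,0.8],"angular":[0,0,0],"gripper":0.55}
    - {"translation":[0,0,0.8],"angular":[0,0,0],"gripper":0.55}
    - {"translation":[0,0,0.7],"angular":[0,0,0],"gripper":0.55}
    - {"translation":[0,0,0.45],"angular":[0,0,0],"gripper":0.55}
    - {"translation":[0,0,0.12],"angular":[0,0,0],"gripper":0.55}
    - {"translation":[0,0,0],"angular":[0,0,0],"gripper":0}
    - {"translation":[0,0,0],"angular":[0,0,0],"gripper":0}
    - {"translation":[0,0,0],"angular":[0,0,0],"gripper":0}
  force: 35

```text
t: 22.1
tool_pos: [0.4333, 0.2477, 0.0404]
tool_rot: [2.092, 2.343, 0.003]
contact_force: [0.1, 0.1, 0.8]
opening: 0.0238
grip_force: 36.3
```

Call:
drive_tool:
  steps:
    - {"translation":[0,0,0],"angular":[0,0,0],"gripper":0}
    - {"translation":[0,0,-0.4],"angular":[0,0,0],"gripper":0}
    - {"translation":[0,0,-0.7],"angular":[0,0,0],"gripper":0}
    - {"translation":[0,0,-0.7],"angular":[0,0,0],"gripper":0}
    - {"translation":[0,0,-0.7],"angular":[0,0,0],"gripper":0}
    - {"translation":[0,0,-0.4],"angular":[0,0,0],"gripper":0}
    - {"translation":[0,0,0],"angular":[0,0,0],"gripper":0}
    - {"translation":[0,0,0],"angular":[0,0,0],"gripper":0}

```text
t: 23.1
tool_pos: [0.4318, 0.2471, 0.1541]
tool_rot: [-2.092, -2.343, 0.003]
contact_force: [-0.6, 0.1, -0.5]
opening: 0.024
grip_force: 36.0
```

```bash
python3 - <<'E'
from h import *
go(428,-24,155,6.6)
im=snap('wrist','w15');P=wcloud(im)
for v in range(220,350,10): print(v,P[v,284].round(4),im['color'][v,284])
E
```

```text
units [-6.72 -0.86 -0.02] rotz units -0.02 tilt [-0.002 -0.001 -1.   ] t 23.1 pos [0.4318 0.2471 0.1541] open 0.024
220 [0.4323 0.2349 0.0352] [218 192 141]
230 [0.4278 0.2756 0.161 ] [134 121 107]
240 [0.4282 0.2715 0.1628] [181 173 163]
250 [0.4288 0.2669 0.1634] [177 171 162]
260 [0.4294 0.2611 0.1621] [136 128 118]
270 [0.43   0.2561 0.1624] [139 132 123]
280 [0.4306 0.2506 0.1623] [136 131 122]
290 [0.4313 0.2446 0.1618] [133 127 119]
300 [0.4319 0.2393 0.1626] [143 136 129]
310 [0.4326 0.2325 0.1615] [178 175 166]
320 [0.4333 0.227  0.1628] [177 173 164]
330 [0.4341 0.2199 0.1622] [179 175 168]
340 [0.4472 0.1036 0.0362] [213 189 139]
```

Call:
drive_tool:
  steps:
    - {"translation":[-0.84,-0.107,0],"angular":[0,0,0],"gripper":0}
    - {"translation":[-0.84,-0.107,0],"angular":[0,0,0],"gripper":0}
    - {"translation":[-0.84,-0.107,0],"angular":[0,0,0],"gripper":0}
    - {"translation":[-0.84,-0.107,0],"angular":[0,0,0],"gripper":0}
    - {"translation":[-0.84,-0.107,0],"angular":[0,0,0],"gripper":0}
    - {"translation":[-0.84,-0.107,0],"angular":[0,0,0],"gripper":0}
    - {"translation":[-0.84,-0.107,0],"angular":[0,0,0],"gripper":0}
    - {"translation":[-0.84,-0.107,0],"angular":[0,0,0],"gripper":0}

```text
t: 24.15
tool_pos: [0.4279, -0.0245, 0.1539]
tool_rot: [-2.091, -2.342, 0.002]
contact_force: [0.6, 0.4, -2.2]
opening: 0.024
grip_force: 36.0
```

Call:
drive_tool:
  steps:
    - {"translation":[0,0,0.7],"angular":[0,0,0],"gripper":0}
    - {"translation":[0,0,0.7],"angular":[0,0,0],"gripper":0}
    - {"translation":[0,0,0.4],"angular":[0,0,0],"gripper":0}
    - {"translation":[0,0,0.2],"angular":[0,0,0],"gripper":0}
    - {"translation":[0,0,0],"angular":[0,0,0],"gripper":0}
    - {"translation":[0,0,0],"angular":[0,0,0],"gripper":0}

```text
t: 24.9
tool_pos: [0.4296, -0.0237, 0.0763]
tool_rot: [2.091, 2.342, 0.001]
contact_force: [0.6, -0.1, -0.9]
opening: 0.024
grip_force: 36.0
```

```bash
python3 - <<'E'
from h import *
go(428,-24,66,6.6)
im=snap('wrist','w16');P=wcloud(im)
for v in range(230,345,10): print(v,P[v,284].round(4))
E
```

```text
units [-0.   -0.04  0.26] rotz units -0.01 tilt [ 0.002 -0.    -1.   ] t 24.9 pos [ 0.4296 -0.0237  0.0763] open 0.024
230 [0.4257 0.004  0.0812]
240 [4.261e-01 4.000e-04 8.420e-02]
250 [ 0.4266 -0.0041  0.0853]
260 [ 0.4272 -0.0097  0.0841]
270 [ 0.4278 -0.0149  0.0843]
280 [ 0.4284 -0.0201  0.0846]
290 [ 0.4289 -0.0249  0.086 ]
300 [ 0.4297 -0.0312  0.0852]
310 [ 0.4304 -0.0374  0.085 ]
320 [ 0.4311 -0.0439  0.0848]
330 [ 0.4319 -0.0508  0.0846]
340 [ 0.4356 -0.083   0.0555]
```

Call:
drive_tool:
  steps:
    - {"translation":[0,-0.03,0.18],"angular":[0,0,0],"gripper":0}
    - {"translation":[0,0,0.08],"angular":[0,0,0],"gripper":0}
    - {"translation":[0,0,0],"angular":[0,0,0],"gripper":0}
    - {"translation":[0,0,0],"angular":[0,0,0],"gripper":0.48}
    - {"translation":[0,0,0],"angular":[0,0,0],"gripper":0.48}
    - {"translation":[0,0,-0.4],"angular":[0,0,0],"gripper":0.48}
    - {"translation":[0,0,-0.8],"angular":[0,0,0],"gripper":0.48}
    - {"translation":[0,0,-0.8],"angular":[0,0,0],"gripper":0.48}

```text
t: 25.95
tool_pos: [0.4277, -0.0238, 0.1468]
tool_rot: [2.092, 2.343, 0.001]
contact_force: [0.1, -0.2, 1.0]
opening: 0.0412
grip_force: 0.0
```

Call:
drive_tool:
  steps:
    - {"translation":[-0.5,-0.5,-0.8],"angular":[0,0,0],"gripper":0.48}
    - {"translation":[-0.6,-0.5,-0.5],"angular":[0,0,0],"gripper":0.48}
    - {"translation":[0,0,0],"angular":[0,0,0],"gripper":0.48}
    - {"translation":[0,0,0],"angular":[0,0,0],"gripper":0.48}

```text
t: 26.45
tool_pos: [0.3928, -0.0717, 0.197]
tool_rot: [2.093, 2.343, 0.001]
contact_force: [0.1, 0.2, -0.6]
opening: 0.0411
grip_force: 0.0
```

```bash
python3 - <<'E'
from h import *
im=snap('wrist','w17');P=wcloud(im);Z=P[...,2]
r=(abs(P[...,0]-.428)<.032)&(abs(P[...,1]+.024)<.04)
for n,m in(('stone',r&(Z>.067)&(Z<.09)),('both',r&(Z>.053)&(Z<.09)),('block strip',r&(Z>.057)&(Z<.064))):
    p=P[m];print(n,len(p),cv2.minAreaRect((p[:,:2]*1000).astype(np.float32)),np.percentile(p[:,2],[5,50,95]))
E
```

```text
stone 2124 ((426.3498840332031, -24.97416877746582), (25.832101821899414, 59.435977935791016), 6.63465690612793) [0.07226092 0.07354776 0.07472795]
both 2729 ((427.9949951171875, -24.478641510009766), (34.590084075927734, 60.69713592529297), 4.993952751159668) [0.0590699  0.07327121 0.0746511 ]
block strip 539 ((427.79632568359375, -23.97386360168457), (34.13447952270508, 59.699119567871094), 5.778719902038574) [0.05807619 0.06015433 0.06169249]
```

View pics/w17.png

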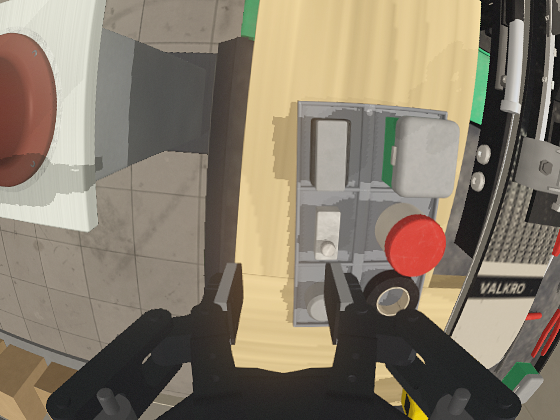

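The picture shows the stone on the block at (331,153), the gauge at (327,235) and the cap at (319,305), all in the right bays. The stone is within 2 mm of the block's centre, flat at 74 mm, and the gripper is clear, so I'm handing it in.

```bash
python3 -c "
from station import ctrl
print(ctrl.finish_job())"
```

```text
the job is handed in; nothing more can be done
None
```

The job is handed in at about 26 s: the gauge, cap and abrasive block measured flat and within 4 mm of their bay centres, the stone within 2 mm of centre on the block, and the tape measure was not touched; `finish_job()` returned no verdict.

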